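# Level a 3D printer base with its screw foot

### The arm

A 7-joint arm with a two-finger parallel gripper is mounted at the origin on the work surface. World frame = base frame: x ahead of the robot, y to its left, z up, the work surface at z = 0. Lengths are in m, angles in rad, forces in N, time in s.
With the tool pointing down it reaches from about 0.425 to 0.925 m from the base axis. Payload 6.8 kg.
Tool frame: the origin (TCP) lies on the centre line of the jaws, within the pads' length; the fingertips stand bot.tip_reach ahead of it and the grasp point (between the pads) lies 3 mm ahead of it (bot.tip_reach is the distance from the TCP to the fingertips, in m); z points along the fingers, y is the line along which they close (so a half turn about z gives the same grasp; the last joint's range is limited). The gripper opens to 85 mm and grips with 20 to 120 N. Pads are 22 mm wide; open, the fingers measure 114 mm over their backs; the gripper's body (76 mm by 85 mm) begins 54 mm behind the grasp point. The pads swing forward as they close: fully open they stand 13 mm farther back than shut.
Start: joints at [-0.108, 0.477, 0.022, 1.555, -0.011, 1.109, -0.083], TCP at [0.675, 0, 0.253] pointing down, gripper open.
Joint ranges: [-2.96, 2.96], [-0.34, 2.1], [-1.41, 1.46], [0.24, 2.44], [-1.37, 4.51], [0.17, 1.92], [-2.96, 2.96]. Speed limits (rad/s): [2.39, 2.39, 3.14, 3.14, 3.14, 3.14, 3.14].

### API

Orientations are given as a unit quaternion [w, x, y, z].
In Python, from station import bot gives the robot as it stands.
- The arm moves only by the tool jog_arm, never from a script. Its argument "deltas" is a list of rows, each a list of 7 numbers: the shift along the world's x, y, z in m, then the turn, a rotation vector about the world's x, y, z in rad, then the opening, from 0 (shut) to 1 (fully open). In form: [[x, y, z, rx, ry, rz, grip], ...]. A call has 1 to 10 rows; each row shifts and turns the commanded pose from where the row before left it; what a row does not reach is not made up. A row lasts 1/10 s, in which the tool goes at most 50 mm and 8.59 degrees, less where a joint would pass 70% of its speed; a pose out of reach is approached as far as the arm can. A call with a gripper value outside its range is refused whole. The fingers move at their own pace and stop on an object; "newtons" is the grip in N (left out, the last holds). Time passes only in rows, so rows that do not move let the fingers close. It gives the time, the measured TCP pose, the force, the opening and the grip force at its end, in the units of the state.
- bot.get_obs(): the state, without advancing time (a new reading comes with each control period).
- bot.read_camera(name): name is "scene" or "side" or "wrist"; returns a dict with "img" (400x640x3 uint8, red, green, blue), "K" (3x3 intrinsics, pixels), "eye" and "attitude" of the camera in the world. Camera axes: x right, y down, z forward; pixel columns grow to the right and rows downward; lengths in m; the calibration is good to about 2 mm. A picture is of the moment at which its call begins. There is no depth.
- bot.hand_in(): hands the job in; it is judged then, once.
The state is a dict: "t": time; "q": joint angles; "joint_vel": joint speeds; "joint_torque": joint torques, N m; "eef_pos": TCP position; "tool_rot": TCP orientation; "contact_force": force on the tool from outside, world axes, zero at the start; "torque": the same for the moment, N m; "gripper_width": opening from 0.0 (shut) to 1.0 (fully open); "grasp_force": force on a finger pad.
Only numpy, scipy, OpenCV 4.12 (cv2) and the standard library are available. Lean on these libraries where they do the work, as an engineer would, in place of code of your own. Each camera call takes 0.05 s, during which the arm holds its last target. There are 200 camera calls.

### The job

Level this 3D printer base before its gantry goes on: lay the bar level on the middle of the print bed, lengthwise along the main beam, and push it down until you feel it seat flat. Then turn the orange knob of the levelling foot until the bubble rests between the two black lines. Finish holding: take your hand off the knob and press the level down again with about a kilogram's worth of push, the bubble still between its lines; keep pressing, do not let go, and leave the other things on the bench where they are.

Things in the scene. Friction and masses are not known exactly. Their poses are not given: they have to be found in the camera images.
- level: Loose machine bar level, 350 g, standing upright: aluminium bar 160 long (x) x 30 wide (y) x 34 high (z), black side panels. Origin: centre of its underside. Grip it across the 30 width. Its flat top (height 34) is bare for |x| = 34 to 80, so two fingertips more than 68 apart can press on it either side of the vial.
- vial (a point): Middle of the level's vial, on top of the bar, 34.5 above its underside; axes as the level's. The vial is a yellow-green tube along x, 54 long, 13 thick, rising with its bubble to 44 above the underside, in dark end mounts reaching to |x| = 34, with black lines around it at x = -10 and +10.
- bubble (a joint): Position (m) of the white bubble, 16 long, along the level's x: 0 = middle of the vial, 2 mm from bubble end to line on each side; stops at +-0.018. It goes to the higher end, 1.5 mm per milliradian of slope, and takes about 1.5 s to come to rest.
- frame: Base of a 3D printer without gantry: black beam 40 square, 325 long, under a 186 square bed; rear cross-bar. It tilts by milliradians about the line of its two rear feet and yields only to the screw foot. Origin: on that line, 22 above the bench. y runs along the beam from the screw foot (y = -290) to the rear feet (y = 0), x across, z up.
- bed_centre (a point): Centre of the top of the print bed's dark 180 x 180 steel sheet, about 105 above the bench. Axes as the frame's: y along the main beam, away from the orange knob; x across; z out of the bed, vertical when the base is level.
- foot_knob: Orange round knob of the levelling foot, 165 from the bed's centre along the bed's -y: fingers close on 41 mm, 23 high; origin: centre of its underside, 84 above the bench, 13 of free space below. Spins about the vertical without rising, stays where left (0.06 N m). A white mark on top points along its x.
- foot_nut (a point): Brass nut of the foot's screw on the base's front bracket, under the knob. Lead 4 mm: turning the knob clockwise seen from above raises this end of the base 4 mm a turn (2.2 milliradians, 3.3 mm of bubble, per radian). At the start this end is too low by an amount that only the bubble shows (up to about half a turn), as the bench's own slope varies.
- screwdriver: Bystander: screwdriver with red handle, 170 long, lying on the bench.
- cleaner: Bystander: white bottle, 60 across and 150 high, upright on the bench.
- planter: Bystander: finished blue print, a small open cup 68 across and 70 high, upright on the bench.
Not all that is in view belongs to the job. There is more than one size of the level; the job needs the smallest.

How it is judged:
By the outcome, as a careful person would: the job done as asked, in the order asked, and still so for the second after the job is handed in, while the arm keeps its last pose, push and grip.
It also fails if it takes over 72 s, if anything falls off the work surface, if the arm or the gripper's body presses on something with over 40 N, if the wrist force passes 120 N, or if a joint passes its speed limit or range.

## Working session

There is one attempt and no reset: what is moved stays moved. The work goes in short steps, Python scripts to look and compute and a tool call to move; the robot and the scene stay as the last step left them, time stands still between calls to the robot, and variables do not carry over. Pictures are saved under pics/ and viewed, at most 10 in all, crops included, and the job is handed in when it is done.

Besides the shell and the picture viewer there is one more tool, called after "Request:" as name([rows], argument=value, ...), one row to a line, values as JSON. jog_arm: Moves the arm, as the interface text tells. Its arguments: {"type":"object","properties":{"deltas":{"type":"array"},"newtons":{"type":"number"}},"required":["deltas"]}

```bash
mkdir -p pics; cat > h.py <<'E'
import numpy as np, cv2
from station import bot
from scipy.spatial.transform import Rotation as R
def cam(n):
    c=bot.read_camera(n); a=np.array(c["attitude"],float)
    M=a if a.shape==(3,3) else R.from_quat(np.r_[a[1:],a[0]]).as_matrix()
    return c["img"],np.array(c["K"]),np.array(c["eye"]),M
def save(img,name,box=None,s=1):
    if box: x0,y0,x1,y1=box; img=img[y0:y1,x0:x1]
    cv2.imwrite(name,cv2.cvtColor(cv2.resize(img,None,fx=s,fy=s,interpolation=cv2.INTER_CUBIC),cv2.COLOR_RGB2BGR))
def onplane(uv,K,e,M,z):
    d=M@np.linalg.solve(K,[uv[0],uv[1],1]); return e+d*(z-e[2])/d[2]
def proj(p,K,e,M):
    q=K@(M.T@(np.array(p)-e)); return q[:2]/q[2]
E
python3 - <<'E'
from h import *
import pickle
o=bot.get_obs(); print({k:np.round(v,3) for k,v in o.items()}, bot.tip_reach)
for n in("scene","side","wrist"):
    c=cam(n); save(c[0],f"pics/{n}0.png"); pickle.dump(c,open(f"{n}0.pkl","wb")); print(n,c[1].round(1).tolist(),c[2].round(3),c[3].round(3).tolist())
E
```

```text
{'t': np.float64(0.0), 'q': array([-0.108,  0.478,  0.022,  1.556, -0.011,  1.109, -0.083]), 'joint_vel': array([ 0.   , -0.   ,  0.001,  0.   , -0.   ,  0.   ,  0.001]), 'joint_torque': array([-1.0000e-03, -5.9644e+01,  1.6080e+00, -2.8119e+01,  1.2000e-02,
        9.0000e-03,  0.0000e+00]), 'eef_pos': array([ 0.674, -0.   ,  0.252]), 'tool_rot': array([-0.001,  0.707,  0.707, -0.001]), 'contact_force': array([-0.579, -0.018, -1.307]), 'torque': array([ 0.012, -0.026,  0.013]), 'grasp_force': np.float64(0.0), 'gripper_width': np.float64(1.005)} 0.022
scene [[386.2, 0.0, 323.7], [0.0, 386.2, 198.8], [0.0, 0.0, 1.0]] [1.164 0.127 0.879] [[-0.022, 0.754, -0.657], [1.0, 0.013, -0.019], [-0.006, -0.657, -0.754]]
side [[503.7, 0.0, 319.0], [0.0, 503.7, 197.5], [0.0, 0.0, 1.0]] [0.011 1.16  1.003] [[-0.916, -0.231, 0.327], [-0.4, 0.569, -0.719], [-0.02, -0.789, -0.614]]
wrist [[289.5, 0.0, 322.3], [0.0, 289.5, 201.8], [0.0, 0.0, 1.0]] [0.674 0.084 0.374] [[1.0, 0.001, -0.002], [0.001, -0.945, -0.328], [-0.002, 0.328, -0.945]]
```

View pics/scene0.png

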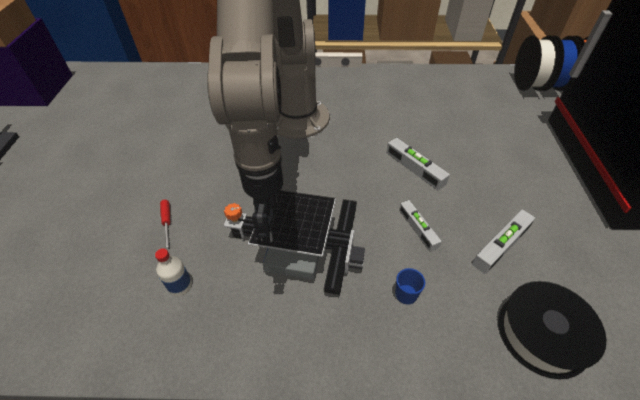

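View pics/side0.png

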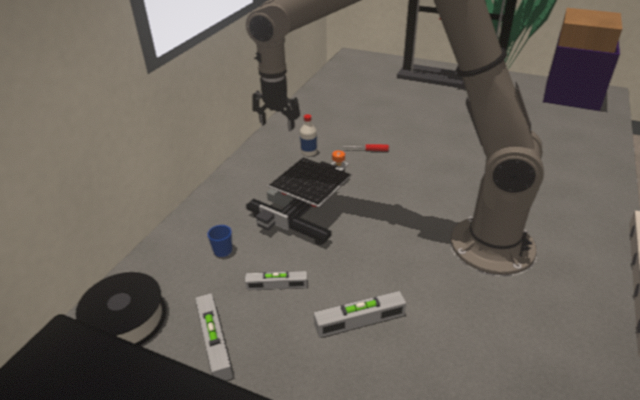

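```bash
python3 - <<'E'
from h import *
import pickle
c=pickle.load(open("scene0.pkl","rb"))
save(c[0],"pics/c1.png",(380,135,540,270),4.4)
save(c[0],"pics/c2.png",(215,185,375,300),5)
E
```

```text
(no output)
```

View pics/c1.png

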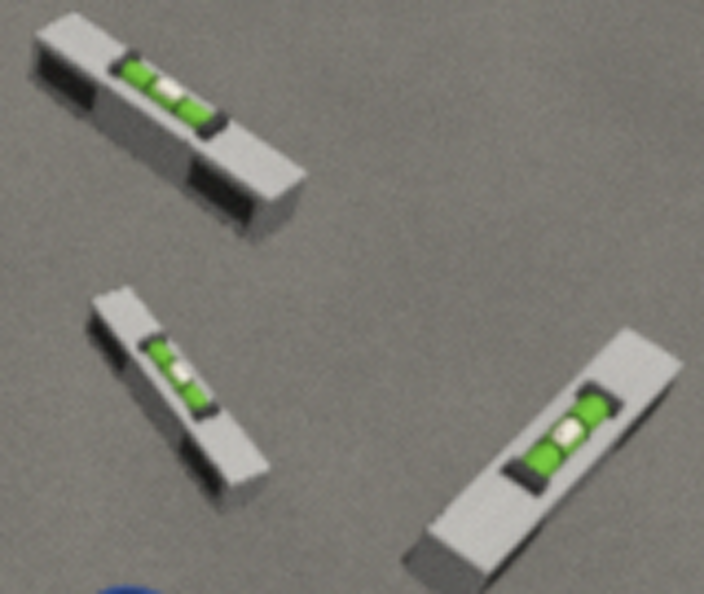

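View pics/c2.png

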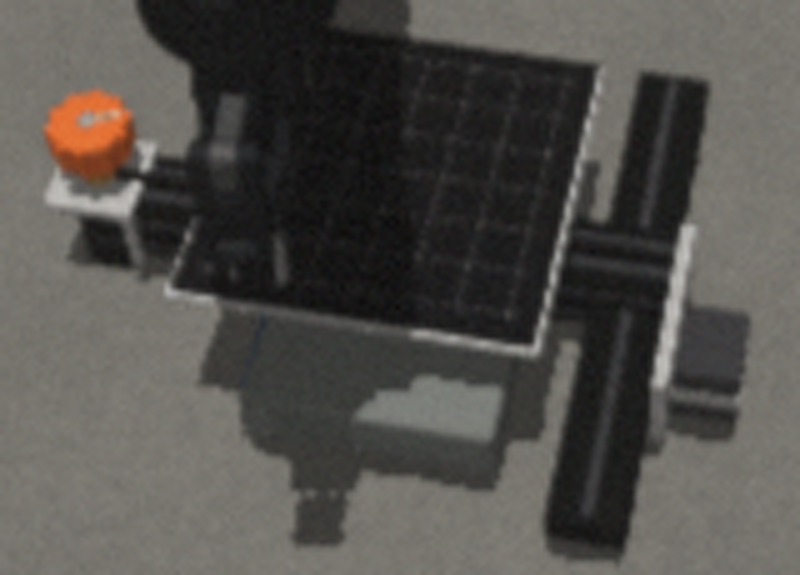

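```bash
python3 - <<'E'
from h import *
import pickle
_,K,e,M=pickle.load(open("scene0.pkl","rb"))
f=lambda p,s,o:((p[0]+.5)/s-.5+o[0],(p[1]+.5)/s-.5+o[1])
P=[onplane(f(p,4.4,(380,135)),K,e,M,.034)[:2] for p in[(95,300),(130,288),(268,467),(228,488)]]
P=np.array(P);print("lvl",P.round(4).tolist(),"c",P.mean(0).round(4),"len",np.linalg.norm(P[0]-P[3]),np.linalg.norm(P[1]-P[2]),"w",np.linalg.norm(P[0]-P[1]),np.linalg.norm(P[2]-P[3]))
d=P[2]+P[3]-P[0]-P[1];print("yaw",np.arctan2(d[1],d[0]))
print("vial",onplane(f((180,371),4.4,(380,135)),K,e,M,.042)[:2])
for z in(.103,.105):
  B=np.array([onplane(f(p,5,(215,185)),K,e,M,z)[:2] for p in[(602,66),(538,352),(172,292)]])
  print("bed",B.round(4).tolist(),"c",((B[0]+B[2])/2).round(4),np.linalg.norm(B[0]-B[1]),np.linalg.norm(B[2]-B[1]))
  u=B[1]-B[2];print("yaw y",np.arctan2(u[1],u[0]), "x-dir",np.arctan2(*(B[1]-B[0])[::-1]))
print("knob",onplane(f((88,117),5,(215,185)),K,e,M,.107))
_,K,e,M=pickle.load(open("side0.pkl","rb"))
print("side bed corners",[onplane(p,K,e,M,.104)[:2].round(3) for p in[(270,181),(321,204),(351,177),(304,158)]])
print("side knob",onplane((339,154),K,e,M,.107),"side vial",onplane((276,275),K,e,M,.042))
E
```

```text
lvl [[0.439, 0.3291], [0.4283, 0.3532], [0.5696, 0.4185], [0.5853, 0.3921]] c [0.5055 0.3732] len 0.15919257261324418 0.15571331693548127 w 0.026391155963785454 0.030729466622201294
yaw 0.4197029701253
vial [0.50338129 0.37376002]
bed [[0.4838, 0.138], [0.6643, 0.1082], [0.6333, -0.0703]] c [0.5585 0.0338] 0.1829483735220669 0.18118081464961172
yaw y 1.398859622644148 x-dir -0.16328947039464028
bed [[0.4855, 0.1379], [0.6656, 0.1083], [0.6346, -0.0698]] c [0.5601 0.0341] 0.18247682473966545 0.1807138217439206
yaw y 1.3988596226441476 x-dir -0.16328947039464015
knob [ 0.52717337 -0.12948753  0.107     ]
side bed corners [array([0.661, 0.088]), array([0.473, 0.133]), array([ 0.44 , -0.024]), array([ 0.619, -0.066])]
side knob [ 0.5206251  -0.12554552  0.107     ] side vial [0.4954804  0.37774087 0.042     ]
```

Three levels are in view, at scene pixels (418,162), (420,223) and (506,239). The one at (420,223) is the job's level: it measures 158 x 29 mm against 160 x 30, and the crop shows the other two clearly larger. The bed centre is near (0.560, 0.034), and the knob (262,208) is near (0.530, -0.129).

Request:
jog_arm([
  [-0.017,0.0374,-0.004,0,0,-0.115,1],
  [-0.017,0.0374,-0.004,0,0,-0.115,1],
  [-0.017,0.0374,-0.004,0,0,-0.115,1],
  [-0.017,0.0374,-0.004,0,0,-0.115,1],
  [-0.017,0.0374,-0.004,0,0,-0.115,1],
  [-0.017,0.0374,-0.004,0,0,-0.115,1],
  [-0.017,0.0374,-0.004,0,0,-0.115,1],
  [-0.017,0.0374,-0.004,0,0,-0.115,1],
  [-0.017,0.0374,-0.004,0,0,-0.115,1],
  [-0.017,0.0374,-0.004,0,0,-0.115,1],
])

```text
t: 1.15
eef_pos: [0.504, 0.3753, 0.213]
tool_rot: [0.0, 0.978, 0.206, -0.0]
contact_force: [0.3, -0.4, 0.3]
gripper_width: 1.001
grasp_force: 0.0
```

Request:
jog_arm([
  [0,0,0,0,0,0,1],
  [0,0,0,0,0,0,1],
  [0,0,0,0,0,0,1],
])

```text
t: 1.45
eef_pos: [0.5058, 0.3725, 0.2132]
tool_rot: [0.001, 0.978, 0.208, 0.0]
contact_force: [0.2, -0.6, 0.1]
gripper_width: 1.001
grasp_force: 0.0
```

```bash
python3 - <<'E'
from h import *
import pickle
c=cam("wrist"); save(c[0],"pics/w1.png"); pickle.dump(c,open("w1.pkl","wb"));o=bot.get_obs();print(o["t"],o["eef_pos"],o["tool_rot"],c[2],c[3].round(3).tolist())
s=cam("scene"); pickle.dump(s,open("s1.pkl","wb")); save(s[0],"pics/s1.png",(215,185,375,300),5)
E
```

```text
1.5 [0.50605875 0.37220406 0.21335593] [4.62678350e-04 9.78152717e-01 2.07887063e-01 1.28072232e-04] [0.58214195 0.40689585 0.33450304] [[0.408, -0.862, -0.299], [-0.913, -0.385, -0.135], [0.001, 0.328, -0.945]]
```

View pics/w1.png

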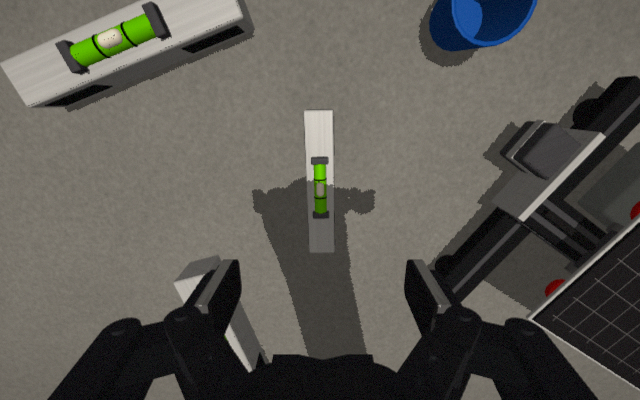

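View pics/s1.png

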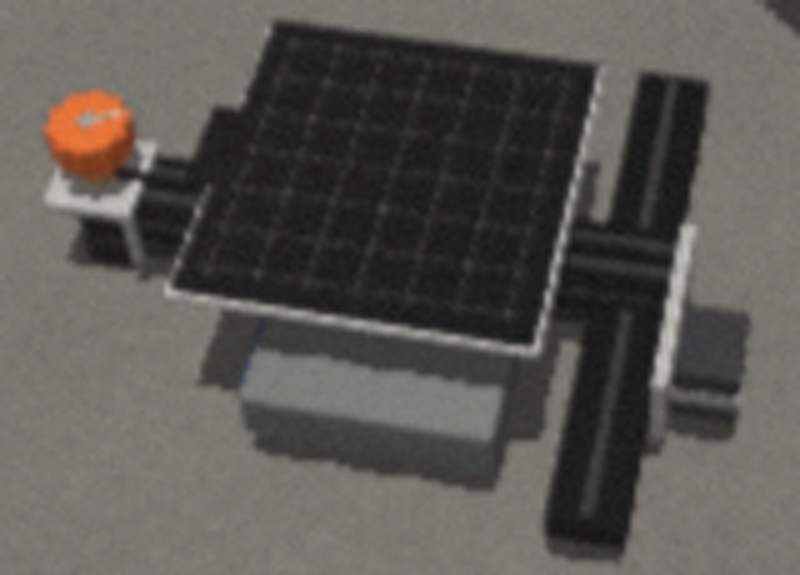

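Wrist view: the level's top corners are at (304,110), (333,110), (334,252) and (308,253), with the vial middle at (320,188). The scene crop now shows all four bed corners.

```bash
python3 - <<'E'
from h import *
import pickle
_,K,e,M=pickle.load(open("w1.pkl","rb"))
P=np.array([onplane(p,K,e,M,.034)[:2] for p in[(304,110),(333,110),(334,252),(308,253)]])
d=P[0]+P[1]-P[2]-P[3]
print("lvl",P.mean(0).round(4),np.linalg.norm(d)/2,"yaw",np.arctan2(d[1],d[0]),"vial",onplane((320,188),K,e,M,.042)[:2])
o=bot.get_obs();T=R.from_quat(np.r_[o["tool_rot"][1:],o["tool_rot"][0]]).as_matrix();print("tool y ang",np.arctan2(T[1,1],T[0,1]))
_,K,e,M=pickle.load(open("s1.pkl","rb"))
f=lambda p,s,o:((p[0]+.5)/s-.5+o[0],(p[1]+.5)/s-.5+o[1])
B=np.array([onplane(f(p,5,(215,185)),K,e,M,.104)[:2] for p in[(275,22),(600,66),(538,351),(172,291)]])
u=B[1]+B[2]-B[0]-B[3];print("bed",B.round(4).tolist(),B.mean(0).round(4),np.arctan2(u[1],u[0]),np.linalg.norm(u)/2)
E
```

```text
lvl [0.5011 0.3732] 0.15903306799886763 yaw 0.43464588478121735 vial [0.50255548 0.37358136]
tool y ang -1.1524690390526489
bed [[0.4558, -0.0404], [0.4846, 0.1369], [0.6644, 0.1082], [0.6334, -0.0701]] [0.5595 0.0336] 1.4040680261629068 0.1802956793336522
```

Request:
jog_arm([
  [-0.003,0.001,-0.027,0,0,0.016,1],
  [0,0,-0.027,0,0,0,1],
  [0,0,-0.027,0,0,0,1],
  [0,0,-0.027,0,0,0,1],
  [0,0,-0.027,0,0,0,1],
  [0,0,-0.027,0,0,0,1],
  [0,0,-0.012,0,0,0,1],
  [0,0,-0.008,0,0,0,1],
  [0,0,0,0,0,0,1],
  [0,0,0,0,0,0,1],
])

```text
t: 2.55
eef_pos: [0.5028, 0.3753, 0.0324]
tool_rot: [-0.0, 0.976, 0.216, 0.001]
contact_force: [-1.2, -0.5, -0.1]
gripper_width: 0.999
grasp_force: 0.0
```

Request:
jog_arm([
  [0,0,0,0,0,0,0],
  [0,0,0,0,0,0,0],
  [0,0,0,0,0,0,0],
  [0,0,0,0,0,0,0],
  [0,0,0,0,0,0,0],
  [0,0,0,0,0,0,0],
  [0,0,0,0,0,0,0],
], newtons=45)

```text
t: 3.25
eef_pos: [0.5024, 0.3751, 0.0319]
tool_rot: [-0.0, 0.976, 0.217, 0.0]
contact_force: [-0.5, -0.4, 5.8]
gripper_width: 0.346
grasp_force: 46.9
```

Request:
jog_arm([
  [0,0,0.02,0,0,0,0],
  [0,0,0.04,0,0,0,0],
  [0,0,0.04,0,0,0,0],
  [0,0,0.04,0,0,0,0],
  [0,0,0.04,0,0,0,0],
  [0,0,0.02,0,0,0,0],
])

```text
t: 3.85
eef_pos: [0.5027, 0.3755, 0.2344]
tool_rot: [-0.001, 0.976, 0.217, 0.002]
contact_force: [0.2, 0.9, -2.3]
gripper_width: 0.345
grasp_force: 45.9
```

Request:
jog_arm([
  [0.0057,-0.03415,0,0,0,0.0968,0],
  [0.0057,-0.03415,0,0,0,0.0968,0],
  [0.0057,-0.03415,0,0,0,0.0968,0],
  [0.0057,-0.03415,0,0,0,0.0968,0],
  [0.0057,-0.03415,0,0,0,0.0968,0],
  [0.0057,-0.03415,0,0,0,0.0968,0],
  [0.0057,-0.03415,0,0,0,0.0968,0],
  [0.0057,-0.03415,0,0,0,0.0968,0],
  [0.0057,-0.03415,0,0,0,0.0968,0],
  [0.0057,-0.03415,0,0,0,0.0968,0],
])

```text
t: 4.85
eef_pos: [0.5583, 0.0321, 0.2304]
tool_rot: [-0.001, 0.762, 0.648, -0.001]
contact_force: [1.8, -0.4, -3.0]
gripper_width: 0.338
grasp_force: 45.7
```

Request:
jog_arm([
  [0,0,0,0,0,0,0],
  [0,0,-0.02,0,0,0,0],
  [0,0,-0.02,0,0,0,0],
  [0,0,-0.02,0,0,0,0],
  [0,0,-0.015,0,0,0,0],
  [0,0,0,0,0,0,0],
  [0,0,0,0,0,0,0],
  [0,0,0,0,0,0,0],
])

```text
t: 5.65
eef_pos: [0.5595, 0.0337, 0.1571]
tool_rot: [0.0, 0.763, 0.646, 0.001]
contact_force: [0.6, 0.3, -1.9]
gripper_width: 0.342
grasp_force: 45.6
```

```bash
python3 - <<'E'
from h import *
import pickle
c=cam("wrist"); pickle.dump(c,open("w2.pkl","wb"));o=bot.get_obs();print(o["t"],o["eef_pos"],o["tool_rot"],o["contact_force"])
save(c[0],"pics/w2.png")
E
```

```text
5.7 [0.55959826 0.0336856  0.15720233] [3.85855166e-04 7.63320843e-01 6.46019095e-01 6.85793971e-04] [-0.58509814 -0.16608386 -4.08820484]
```

View pics/w2.png

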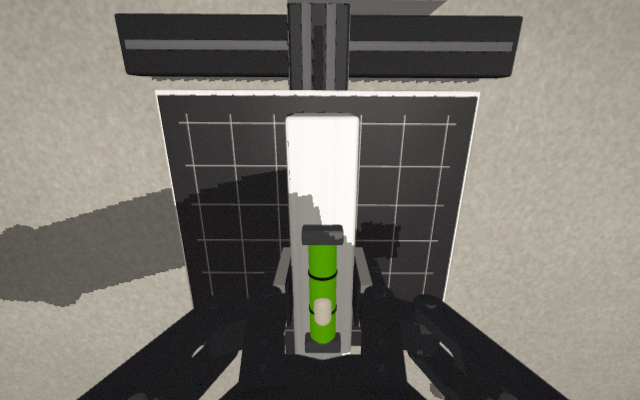

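The level is held over the bed and lined up with the beam. The vial middle is near (322,285), the bed's far edge runs from (158,93) to (478,93), and the level's far end is at (287–359,115).

```bash
python3 - <<'E'
from h import *
import pickle
_,K,e,M=pickle.load(open("w2.pkl","rb"))
u=np.array([np.cos(1.404),np.sin(1.404)])
B=np.array([onplane(p,K,e,M,.104)[:2] for p in[(158,93),(478,93),(192,305),(445,305)]]); print(B.round(4).tolist(),np.linalg.norm(B[0]-B[1]))
w=(B[1]-B[0]);print("yaw y from far edge",np.arctan2(w[0]*-1,w[1])%np.pi, "centre from far edge",(B[0]+B[1])/2-.0925*u)
L=np.array([onplane(p,K,e,M,.159)[:2] for p in[(287,116),(359,116)]]);print("lvl far end",L.round(4).tolist(),"c",L.mean(0)-.08*u)
print("vial",onplane((322,285),K,e,M,.166)[:2])
E
```

```text
[[0.482, 0.1365], [0.6601, 0.1068], [0.4562, -0.0056], [0.6377, -0.036]] 0.18055788813095539
yaw y from far edge 1.4055351867508499 centre from far edge [0.55570297 0.03043837]
lvl far end [[0.5579, 0.1138], [0.5861, 0.1091]] c [0.55871878 0.03252312]
vial [0.55945053 0.03875091]
```

Request:
jog_arm([
  [-0.001,0,-0.008,0,0,0,0],
  [0,0,-0.006,0,0,0,0],
  [0,0,-0.003,0,0,0,0],
  [0,0,-0.001,0,0,0,0],
  [0,0,-0.001,0,0,0,0],
  [0,0,0,0,0,0,0],
])

```text
t: 6.3
eef_pos: [0.5581, 0.0335, 0.1373]
tool_rot: [0.0, 0.763, 0.646, 0.0]
contact_force: [-0.3, 0.5, -3.2]
gripper_width: 0.344
grasp_force: 45.8
```

Request:
jog_arm([
  [0,0,-0.001,0,0,0,0],
  [0,0,-0.001,0,0,0,0],
  [0,0,0,0,0,0,0],
])

```text
t: 6.6
eef_pos: [0.5583, 0.0334, 0.136]
tool_rot: [0.0, 0.763, 0.646, 0.0]
contact_force: [-0.7, -0.9, 2.5]
gripper_width: 0.343
grasp_force: 46.6
```

Contact. I'll push a little further with the grip held, to seat it.

Request:
jog_arm([
  [0,0,-0.001,0,0,0,0],
  [0,0,-0.001,0,0,0,0],
  [0,0,0,0,0,0,0],
  [0,0,0,0,0,0,0],
])

```text
t: 7.0
eef_pos: [0.5584, 0.0334, 0.1358]
tool_rot: [0.0, 0.763, 0.646, 0.001]
contact_force: [-8.4, -1.3, 20.5]
gripper_width: 0.344
grasp_force: 48.9
```

Request:
jog_arm([
  [0,0,0.001,0,0,0,0],
  [0,0,0.001,0,0,0,0],
  [0,0,0,0,0,0,0],
  [0,0,0,0,0,0,1],
  [0,0,0,0,0,0,1],
  [0,0,0,0,0,0,1],
  [0,0,0,0,0,0,1],
  [0,0,0,0,0,0,1],
  [0,0,0,0,0,0,1],
  [0,0,0,0,0,0,1],
])

```text
t: 8.0
eef_pos: [0.558, 0.0335, 0.1353]
tool_rot: [0.0, 0.763, 0.646, 0.0]
contact_force: [-1.1, 0.1, 0.2]
gripper_width: 0.999
grasp_force: 0.0
```

Request:
jog_arm([
  [0,0,0.02,0,0,0,1],
  [0,0,0.04,0,0,0,1],
  [0,0,0,0,0,0,1],
])

```text
t: 8.3
eef_pos: [0.5611, 0.0337, 0.2]
tool_rot: [0.002, 0.763, 0.646, 0.004]
contact_force: [1.1, -0.1, 0.2]
gripper_width: 0.996
grasp_force: 0.0
```

```bash
python3 - <<'E'
from h import *
o=bot.get_obs();print(o["t"],o["eef_pos"],o["q"].round(3),o["contact_force"])
E
```

```text
8.3 [0.56106663 0.03373599 0.20000527] [-0.237  0.346  0.081  1.893 -0.035  0.895 -0.305] [ 1.10135541 -0.09319512  0.19116079]
```

Request:
jog_arm([
  [0,0,0,0,0,0.143,1],
  [0,0,0,0,0,0.143,1],
  [0,0,0,0,0,0.143,1],
  [0,0,0,0,0,0.143,1],
  [0,0,0,0,0,0.143,1],
  [0,0,0,0,0,0.143,1],
  [0,0,0,0,0,0.143,1],
  [0,0,0,0,0,0.143,1],
  [0,0,0,0,0,0.143,1],
  [0,0,0,0,0,0.143,1],
])

```text
t: 9.3
eef_pos: [0.5579, 0.0335, 0.195]
tool_rot: [-0.0, 0.15, 0.989, 0.0]
contact_force: [0.4, -0.5, 0.6]
gripper_width: 1.0
grasp_force: 0.0
```

Request:
jog_arm([
  [0,0,-0.01,0,0,0.141,1],
  [0,0,-0.012,0,0,0,1],
  [0,0,0,0,0,0,1],
  [0,0,0,0,0,0,1],
  [0,0,0,0,0,0,1],
])

```text
t: 9.8
eef_pos: [0.5582, 0.0336, 0.1735]
tool_rot: [0.0, 0.084, 0.997, 0.0]
contact_force: [-0.6, -0.2, 0.6]
gripper_width: 0.995
grasp_force: 0.0
```

```bash
python3 - <<'E'
from h import *
import pickle
o=bot.get_obs();print(o["t"],o["eef_pos"],o["tool_rot"],o["q"].round(3),o["contact_force"])
c=cam("wrist"); s=cam("scene");d=cam("side")
for n,x in(("w3",c),("s3",s),("d3",d)): pickle.dump(x,open(n+".pkl","wb"))
a=cv2.resize(c[0],(400,250)); b=cv2.resize(s[0][185:285,215:375],(400,250),interpolation=3); g=cv2.resize(d[0][140:220,246:374],(400,250),interpolation=3)
cv2.imwrite("pics/m3.png",np.vstack([np.hstack([a,b]),np.hstack([g,g*0])])[:,:,::-1])
E
```

```text
9.8 [0.55819813 0.03363393 0.17352197] [1.59083835e-04 8.35711051e-02 9.96501804e-01 1.63004605e-05] [ 0.014  0.391 -0.233  1.899  0.116  0.864  1.127] [-0.63969288 -0.16883525  0.59413123]
```

View pics/m3.png

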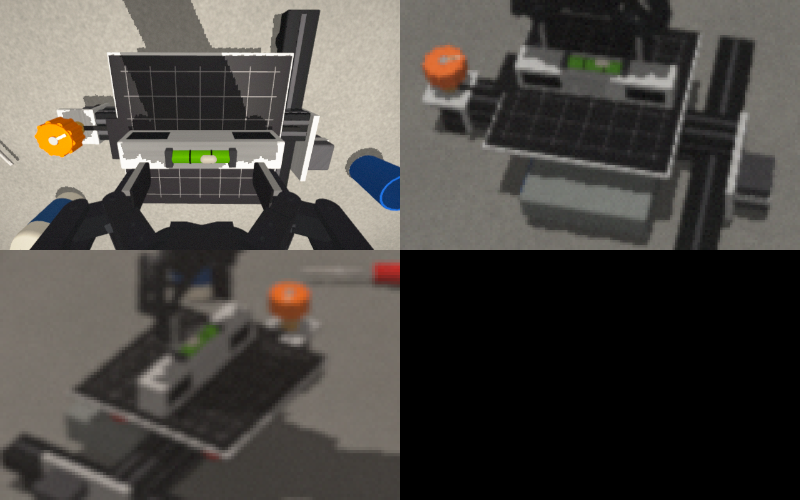

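The level lies along the beam with the fingers either side of the vial (wrist panel: vial middle at (201,156), fingers at x=135 and 265). Now I'll press on the top.

Request:
jog_arm([
  [0,0,-0.006,0,0,0,1],
  [0,0,-0.004,0,0,0,1],
  [0,0,-0.002,0,0,0,1],
  [0,0,0,0,0,0,1],
])

```text
t: 10.35
eef_pos: [0.5577, 0.0334, 0.1607]
tool_rot: [-0.001, 0.083, 0.997, -0.0]
contact_force: [-0.5, -0.1, 0.4]
gripper_width: 0.999
grasp_force: 0.0
```

Request:
jog_arm([
  [0,0,-0.002,0,0,0,1],
  [0,0,-0.001,0,0,0,1],
  [0,0,0,0,0,0,1],
])

```text
t: 10.65
eef_pos: [0.5579, 0.0335, 0.1582]
tool_rot: [-0.0, 0.083, 0.997, -0.0]
contact_force: [-0.9, -0.1, 1.3]
gripper_width: 0.998
grasp_force: 0.0
```

Request:
jog_arm([
  [0,0,-0.002,0,0,0,1],
  [0,0,-0.002,0,0,0,1],
  [0,0,-0.001,0,0,0,1],
  [0,0,0,0,0,0,1],
])

```text
t: 11.05
eef_pos: [0.5579, 0.0335, 0.1531]
tool_rot: [-0.0, 0.083, 0.997, -0.0]
contact_force: [0.3, -0.1, 0.4]
gripper_width: 1.004
grasp_force: 0.0
```

Request:
jog_arm([
  [0,0,-0.001,0,0,0,1],
  [0,0,-0.001,0,0,0,1],
  [0,0,0,0,0,0,1],
])

```text
t: 11.35
eef_pos: [0.5579, 0.0335, 0.1512]
tool_rot: [-0.0, 0.083, 0.997, -0.0]
contact_force: [-0.0, -0.4, 0.7]
gripper_width: 1.0
grasp_force: 0.0
```

Request:
jog_arm([
  [0,0,-0.001,0,0,0,1],
  [0,0,-0.001,0,0,0,1],
  [0,0,0,0,0,0,1],
])

```text
t: 11.65
eef_pos: [0.5579, 0.0335, 0.1492]
tool_rot: [-0.0, 0.083, 0.997, -0.0]
contact_force: [-0.0, 0.3, 0.1]
gripper_width: 1.001
grasp_force: 0.0
```

Request:
jog_arm([
  [0,0,-0.001,0,0,0,1],
  [0,0,0,0,0,0,1],
])

```text
t: 11.85
eef_pos: [0.5579, 0.0335, 0.1482]
tool_rot: [-0.0, 0.083, 0.997, -0.0]
contact_force: [0.7, -0.5, 0.5]
gripper_width: 1.002
grasp_force: 0.0
```

Request:
jog_arm([
  [0,0,-0.001,0,0,0,1],
  [0,0,0,0,0,0,1],
])

```text
t: 12.05
eef_pos: [0.5581, 0.0335, 0.1473]
tool_rot: [0.0, 0.083, 0.997, 0.0]
contact_force: [0.1, -0.4, 0.8]
gripper_width: 1.001
grasp_force: 0.1
```

Request:
jog_arm([
  [0,0,-0.001,0,0,0,1],
  [0,0,0,0,0,0,1],
])

```text
t: 12.25
eef_pos: [0.5582, 0.0335, 0.1472]
tool_rot: [0.0, 0.083, 0.997, -0.0]
contact_force: [-3.1, -0.5, 7.7]
gripper_width: 1.002
grasp_force: 4.0
```

Request:
jog_arm([
  [0,0,-0.001,0,0,0,1],
  [0,0,0,0,0,0,1],
])

```text
t: 12.45
eef_pos: [0.5583, 0.0335, 0.1471]
tool_rot: [0.0, 0.083, 0.997, -0.0]
contact_force: [-6.2, -1.9, 15.3]
gripper_width: 1.004
grasp_force: 7.7
```

```bash
cat >> h.py <<'E'
def bubble(c,uvbox):
    """bubble offset (mm, + to image right) from line columns and white centroid in a box"""
    x0,y0,x1,y1=uvbox; im=c[0][y0:y1,x0:x1].astype(float)
    mx=im.max(2); mn=im.min(2); sat=(mx-mn)/(mx+1)
    return mx,sat,im
E
python3 - <<'E'
from h import *
import pickle
c=pickle.load(open("w3.pkl","rb")); n=cam("wrist"); pickle.dump(n,open("w4.pkl","wb"))
for c in(c,n):
    h=cv2.cvtColor(c[0],cv2.COLOR_RGB2HSV); g=((h[...,0]>30)&(h[...,0]<75)&(h[...,1]>150)&(h[...,2]>60)).astype(np.uint8)
    g[:,:230]=0; g[:,420:]=0
    ys,xs=np.nonzero(g); print(xs.min(),xs.max(),ys.min(),ys.max(),np.median(ys))
    m=int(np.median(ys)); x0,x1=xs.min()-4,xs.max()+4
    row=c[0][m-2:m+3,x0:x1].astype(int).mean(0)
    print(x0,"R",row[:,0].astype(int).tolist());print("G",row[:,1].astype(int).tolist());print("B",row[:,2].astype(int).tolist())
E
```

```text
275 367 241 261 249.0
271 R [67, 68, 65, 65, 71, 99, 98, 99, 100, 99, 98, 99, 100, 99, 100, 101, 100, 101, 100, 101, 101, 101, 100, 101, 101, 100, 100, 102, 100, 100, 100, 91, 12, 26, 68, 102, 100, 100, 99, 100, 101, 102, 100, 102, 101, 102, 102, 102, 103, 101, 107, 127, 144, 162, 174, 173, 177, 178, 177, 177, 177, 177, 178, 176, 177, 174, 157, 146, 158, 177, 173, 165, 153, 138, 118, 102, 101, 99, 102, 100, 100, 100, 100, 101, 101, 100, 100, 100, 100, 101, 100, 99, 101, 100, 100, 94, 64, 66, 66, 65]
G [65, 67, 65, 65, 103, 183, 181, 181, 182, 183, 182, 183, 182, 182, 183, 184, 183, 184, 183, 183, 183, 183, 181, 183, 183, 183, 182, 185, 184, 183, 184, 168, 12, 44, 121, 185, 184, 183, 184, 184, 183, 184, 184, 184, 183, 183, 184, 185, 185, 184, 182, 181, 180, 180, 184, 183, 184, 185, 185, 182, 183, 184, 185, 183, 184, 180, 154, 140, 158, 183, 184, 183, 181, 181, 181, 185, 184, 183, 185, 184, 183, 183, 183, 184, 185, 182, 184, 183, 183, 183, 182, 182, 183, 182, 182, 170, 77, 65, 65, 65]
B [65, 66, 64, 62, 38, 0, 0, 0, 0, 0, 0, 0, 0, 0, 0, 0, 0, 0, 0, 0, 0, 0, 0, 0, 0, 0, 0, 0, 0, 0, 0, 0
[... 1136 characters left out ...]
5, 206, 203, 203, 201, 201, 202, 203, 203, 202, 203, 203, 202, 202, 202, 202, 202, 204, 201, 196, 125, 123, 155, 203, 201, 202, 201, 202, 202, 204, 206, 205, 205, 205, 205, 204, 205, 205, 204, 203, 204, 205, 204, 205, 204, 205, 205, 203, 204, 205, 204, 204, 204, 200, 174, 70, 72, 73, 73]
B [77, 77, 74, 68, 48, 0, 0, 0, 0, 0, 0, 0, 0, 0, 0, 0, 0, 0, 0, 0, 0, 0, 0, 0, 0, 0, 0, 0, 0, 0, 0, 0, 0, 0, 0, 0, 0, 20, 22, 0, 0, 0, 0, 0, 0, 0, 0, 0, 0, 0, 0, 0, 0, 0, 0, 0, 0, 0, 0, 19, 53, 86, 102, 118, 122, 130, 130, 130, 128, 129, 129, 129, 129, 129, 130, 128, 128, 113, 109, 116, 129, 126, 118, 100, 78, 51, 12, 0, 0, 0, 0, 0, 0, 0, 0, 0, 0, 0, 0, 0, 0, 0, 0, 0, 0, 0, 0, 0, 0, 0, 0, 1, 64, 73, 75, 73]
```

Request:
jog_arm([
  [0,0,0.02,0,0,0,1],
  [0,0,0.03,0,0,0,1],
  [0,0,0.025,0,0,0,1],
  [-0.0045,-0.027,0,0,0,0,0.75],
  [-0.0045,-0.027,0,0,0,0,0.75],
  [-0.0045,-0.027,0,0,0,0,0.75],
  [-0.0045,-0.027,0,0,0,0,0.75],
  [-0.0045,-0.027,0,0,0,0,0.75],
  [-0.005,-0.028,0,0,0,0,0.75],
  [0,0,0,0,0,0,0.75],
])

```text
t: 13.5
eef_pos: [0.5293, -0.1344, 0.2201]
tool_rot: [-0.0, 0.086, 0.996, -0.001]
contact_force: [0.5, -0.4, -0.4]
gripper_width: 0.749
grasp_force: 0.0
```

Request:
jog_arm([
  [0,0,0,0,0,0,0.75],
  [0,0,0,0,0,0,0.75],
  [0,0,0,0,0,0,0.75],
])

```text
t: 13.8
eef_pos: [0.5308, -0.1281, 0.2203]
tool_rot: [0.0, 0.082, 0.997, 0.0]
contact_force: [0.4, -0.7, 0.8]
gripper_width: 0.754
grasp_force: 0.0
```

```bash
cat >> h.py <<'E'
def bub(c):
    """bubble offset in mm along level, sign: + = image direction from line 1 to line 2 (printed), via PCA axis of vial"""
    h=cv2.cvtColor(c[0],cv2.COLOR_RGB2HSV); g=((h[...,0]>30)&(h[...,0]<75)&(h[...,1]>150)&(h[...,2]>60)).astype(np.uint8)
    return g
E
python3 - <<'E'
from h import *
import pickle
o=bot.get_obs();print(o["t"],o["eef_pos"],o["tool_rot"],o["q"].round(3))
c=cam("wrist");pickle.dump(c,open("w5.pkl","wb")); save(c[0],"pics/w5.png")
E
```

```text
13.8 [ 0.53083494 -0.12813897  0.22032124] [5.77617792e-05 8.17810132e-02 9.96650288e-01 2.57294828e-04] [ 0.266  0.31  -0.174  1.891  0.064  0.947  1.47 ]
```

View pics/w5.png

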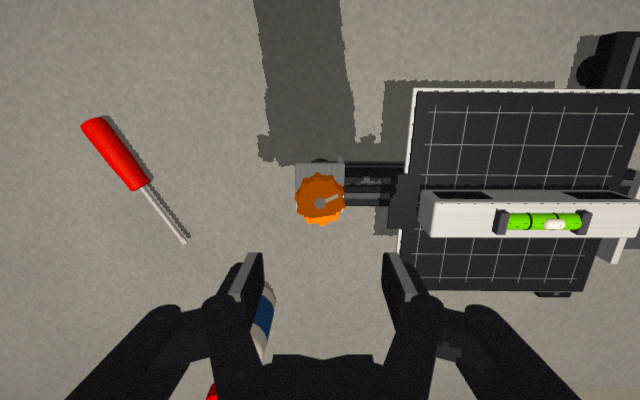

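Wrist view: the knob top is centred near (320,202). The mark runs from (320,203) to (338,196). The cleaner bottle is partly hidden behind the left finger, so I'll check its clearance.

```bash
python3 - <<'E'
from h import *
import pickle
_,K,e,M=pickle.load(open("w5.pkl","rb"))
a=onplane((320,202),K,e,M,.107);b=onplane((338,196),K,e,M,.107);print("knob",a,"mark ang",np.arctan2(*(b-a)[1::-1]))
print("knob bottom-edge lvl", onplane((320,225),K,e,M,.107),onplane((320,174),K,e,M,.107), onplane((320,174),K,e,M,.084))
_,K,e,M=pickle.load(open("scene0.pkl","rb"));print("cap scene",onplane((163,254),K,e,M,.15),"base",onplane((177,287),K,e,M,0))
_,K,e,M=pickle.load(open("side0.pkl","rb"));print("cap side",onplane((307,117),K,e,M,.15))
E
```

```text
knob [ 0.52662063 -0.12983498  0.107     ] mark ang 1.7467169348138245
knob bottom-edge lvl [ 0.54780957 -0.1333761   0.107     ] [ 0.50234979 -0.12577881  0.107     ] [ 0.50782461 -0.12686576  0.084     ]
cap scene [ 0.69850966 -0.24618655  0.15      ] base [ 0.69976546 -0.25846843  0.        ]
cap side [ 0.68695688 -0.24142971  0.15      ]
```

Request:
jog_arm([
  [-0.0025,-0.0005,-0.02,0,0,0,0.75],
  [0,0,-0.03,0,0,0,0.75],
  [0,0,-0.03,0,0,0,0.75],
  [0,0,-0.02,0,0,0,0.75],
  [0,0,-0.01,0,0,0,0.75],
  [0,0,-0.004,0,0,0,0.75],
  [0,0,0,0,0,0,0.75],
  [0,0,0,0,0,0,0.75],
])

```text
t: 14.65
eef_pos: [0.5288, -0.13, 0.1073]
tool_rot: [0.001, 0.083, 0.997, -0.0]
contact_force: [1.3, 1.0, 0.0]
gripper_width: 0.753
grasp_force: 0.0
```

Request:
jog_arm([
  [0,0,0,0,0,0,0],
  [0,0,0,0,0,0,0],
  [0,0,0,0,0,0,0],
  [0,0,0,0,0,0,0],
  [0,0,0,0,0,0,0],
], newtons=40)

```text
t: 15.15
eef_pos: [0.5286, -0.1302, 0.1074]
tool_rot: [0.001, 0.083, 0.997, -0.0]
contact_force: [-0.9, 0.0, 6.6]
gripper_width: 0.465
grasp_force: 39.7
```

Request:
jog_arm([
  [0,0,0,0,0,-0.13,0],
  [0,0,0,0,0,-0.137,0],
  [0,0,0,0,0,-0.137,0],
  [0,0,0,0,0,-0.137,0],
  [0,0,0,0,0,-0.137,0],
  [0,0,0,0,0,-0.137,0],
  [0,0,0,0,0,-0.137,0],
  [0,0,0,0,0,-0.137,0],
  [0,0,0,0,0,-0.137,0],
  [0,0,0,0,0,-0.137,0],
])

```text
t: 16.15
eef_pos: [0.528, -0.1307, 0.1074]
tool_rot: [0.0, 0.694, 0.72, 0.0]
contact_force: [-3.0, -1.6, 6.7]
gripper_width: 0.462
grasp_force: 39.8
```

Request:
jog_arm([
  [0,0,0,0,0,-0.137,0],
  [0,0,0,0,0,-0.137,0],
  [0,0,0,0,0,-0.137,0],
  [0,0,0,0,0,-0.137,0],
  [0,0,0,0,0,-0.137,0],
  [0,0,0,0,0,-0.137,0],
  [0,0,0,0,0,0,0],
  [0,0,0,0,0,0,0],
  [0,0,0,0,0,0,0],
])

```text
t: 17.05
eef_pos: [0.5276, -0.1306, 0.1074]
tool_rot: [-0.0, 0.923, 0.385, -0.0]
contact_force: [-4.6, -1.0, 9.3]
gripper_width: 0.465
grasp_force: 40.3
```

```bash
python3 - <<'E'
from h import *
import pickle
c=cam("wrist");pickle.dump(c,open("w6.pkl","wb")); o=bot.get_obs();print(o["t"],o["eef_pos"],o["tool_rot"],o["q"].round(2),o["torque"])
print(bub(c).sum(), proj([0.558,0.0335,.149],*c[1:]))
E
```

```text
17.1 [ 0.5275688  -0.13059091  0.10734571] [-1.41019624e-04  9.22996330e-01  3.84808718e-01 -8.01914868e-05] [-0.18  0.48  0.4   2.01 -0.28  0.7  -0.39] [-0.15195704  0.98869301 -0.0927246 ]
0 [-148.39180784 -187.95953842]
```

Request:
jog_arm([
  [0,0,0,0,0,0,0.75],
  [0,0,0,0,0,0,0.75],
  [0,0,0,0,0,0,0.75],
  [0,0,0,0,0,0,0.75],
  [0,0,0.02,0,0,0,0.75],
  [0,0,0.04,0,0,0,0.75],
  [0,0,0.04,0,0,0,0.75],
  [0,0,0.013,0,0,0,0.75],
  [0,0,0,0,0,0,1],
  [0,0,0,0,0,0,1],
])

```text
t: 18.1
eef_pos: [0.5275, -0.1296, 0.2184]
tool_rot: [-0.0, 0.923, 0.385, -0.0]
contact_force: [0.4, 0.5, -0.3]
gripper_width: 0.998
grasp_force: 0.0
```

Request:
jog_arm([
  [0.003,0.0165,0,0,0,-0.0955,1],
  [0.003,0.0165,0,0,0,-0.0955,1],
  [0.003,0.0165,0,0,0,-0.0955,1],
  [0.003,0.0165,0,0,0,-0.0955,1],
  [0.003,0.0165,0,0,0,-0.0955,1],
  [0.003,0.0165,0,0,0,-0.0955,1],
  [0.003,0.0165,0,0,0,-0.0955,1],
  [0.003,0.0165,0,0,0,-0.0955,1],
  [0.003,0.0165,0,0,0,-0.0955,1],
  [0.003,0.0155,0,0,0,-0.0955,1],
])

```text
t: 19.1
eef_pos: [0.557, 0.0348, 0.2172]
tool_rot: [0.001, 0.996, -0.084, -0.002]
contact_force: [1.0, 0.2, -0.3]
gripper_width: 0.997
grasp_force: 0.0
```

Request:
jog_arm([
  [0,0,0,0,0,0,1],
  [0,0,-0.02,0,0,0,1],
  [0,0,-0.02,0,0,0,1],
  [0,0,-0.007,0,0,0,1],
  [0,0,0,0,0,0,1],
  [0,0,0,0,0,0,1],
])

```text
t: 19.7
eef_pos: [0.5581, 0.0333, 0.1725]
tool_rot: [0.0, 0.997, -0.082, 0.0]
contact_force: [0.3, -0.3, -0.1]
gripper_width: 1.001
grasp_force: 0.0
```

```bash
cat >> h.py <<'E'
def bubrow(c):
    g=bub(c); ys,xs=np.nonzero(g); m=int(np.median(ys)); x0,x1=xs.min()-4,xs.max()+4
    row=c[0][m-2:m+3,x0:x1].astype(int).mean(0); n=np.arange(x0,x1)
    ins=(n>x0+7)&(n<x1-8)
    G=row[:,1]; Bl=row[:,2]
    dark=ins&(G<0.8*np.median(G)); wh=ins&(Bl>40)&(row[:,0]>90)
    print("vial",xs.min(),xs.max(),"y",ys.min(),ys.max(),"dark",n[dark],G[dark].astype(int),"white",n[wh])
E
python3 - <<'E'
from h import *
import pickle
c=cam("wrist");pickle.dump(c,open("w7.pkl","wb")); o=bot.get_obs();print(o["t"],o["eef_pos"],o["tool_rot"],o["q"].round(2),o["contact_force"])
bubrow(c)
E
```

```text
19.75 [0.55844201 0.03348739 0.17291616] [-2.17966512e-05  9.96627664e-01 -8.20554147e-02  4.55363202e-04] [-0.63  0.43  0.59  1.94 -0.31  0.86 -1.61] [0.21133442 0.18737266 0.15361538]
vial 276 369 y 242 262 dark [304 305 306 339 340 341] [ 50  25  86  13  40 108] white [311 312 313 314 315 316 317 318 319 320 321 322 323 324 325 326 327 328
 329 330 331 332 333]
```

The bubble is within about 0.3 mm of the vial middle (lines at columns 305 and 340, bubble spanning 311–333). Now the final press.

Request:
jog_arm([
  [0,0,-0.008,0,0,0,1],
  [0,0,-0.008,0,0,0,1],
  [0,0,-0.005,0,0,0,1],
  [0,0,-0.002,0,0,0,1],
  [0,0,0,0,0,0,1],
  [0,0,0,0,0,0,1],
])

```text
t: 20.35
eef_pos: [0.5581, 0.0339, 0.1494]
tool_rot: [0.0, 0.997, -0.082, 0.0]
contact_force: [-0.6, -1.1, 0.3]
gripper_width: 0.994
grasp_force: 0.0
```

Request:
jog_arm([
  [0,0,-0.001,0,0,0,1],
  [0,0,-0.001,0,0,0,1],
  [0,0,0,0,0,0,1],
])

```text
t: 20.65
eef_pos: [0.5582, 0.034, 0.1477]
tool_rot: [-0.0, 0.997, -0.082, 0.0]
contact_force: [-0.4, -0.1, 2.1]
gripper_width: 0.999
grasp_force: 1.4
```

Request:
jog_arm([
  [0,0,-0.001,0,0,0,1],
  [0,0,0,0,0,0,1],
  [0,0,0,0,0,0,1],
  [0,0,0,0,0,0,1],
  [0,0,0,0,0,0,1],
])

```text
t: 21.15
eef_pos: [0.5583, 0.034, 0.1475]
tool_rot: [-0.0, 0.997, -0.082, 0.0]
contact_force: [-3.7, 0.2, 11.7]
gripper_width: 0.999
grasp_force: 6.2
```

Request:
jog_arm([
  [0,0,0.0001,0,0,0,1],
  [0,0,0,0,0,0,1],
  [0,0,0,0,0,0,1],
  [0,0,0,0,0,0,1],
  [0,0,0,0,0,0,1],
  [0,0,0,0,0,0,1],
  [0,0,0,0,0,0,1],
  [0,0,0,0,0,0,1],
  [0,0,0,0,0,0,1],
  [0,0,0,0,0,0,1],
])

```text
t: 22.15
eef_pos: [0.5583, 0.034, 0.1475]
tool_rot: [-0.0, 0.997, -0.082, 0.0]
contact_force: [-2.8, 0.9, 10.9]
gripper_width: 1.002
grasp_force: 5.7
```

Request:
jog_arm([
  [0,0,0,0,0,0,1],
  [0,0,0,0,0,0,1],
  [0,0,0,0,0,0,1],
  [0,0,0,0,0,0,1],
  [0,0,0,0,0,0,1],
  [0,0,0,0,0,0,1],
])

```text
t: 22.75
eef_pos: [0.5583, 0.034, 0.1475]
tool_rot: [-0.0, 0.997, -0.082, 0.0]
contact_force: [-3.0, -0.2, 11.1]
gripper_width: 0.999
grasp_force: 5.7
```

```bash
python3 - <<'E'
from h import *
c=cam("wrist"); bubrow(c); save(c[0],"pics/w8.png")
o=bot.get_obs();print(o["t"],o["contact_force"],o["eef_pos"])
E
```

```text
vial 269 378 y 264 287 dark [302 303 304 305 343 344 345] [124  17  27  94  50  20  77] white [310 311 312 313 314 315 316 317 318 319 320 321 322 323 324 325 326 327
 328 329 330 331 332 333 334 335]
22.8 [-3.72921489  1.01521735 11.85534846] [0.55830184 0.0339863  0.14751393]
```

View pics/w8.png

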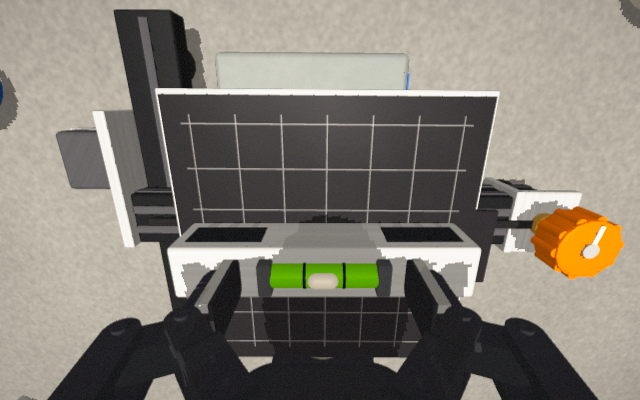

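The picture shows the bubble (columns 310–335) between the lines (303 and 344), both fingertips on the bar top, and a push of about 11 N.

```bash
python3 -c "
from station import bot
print(bot.hand_in())"
```

```text
the job is handed in; nothing more can be done
None
```

The job is handed in. The smallest level is seated on the middle of the bed along the beam, the bubble rests between its lines about 0.5 mm from centre, and the arm is still pressing with about 11 N at 23 s; the verdict was not shown.

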